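# Take the tube rotor off the mini centrifuge

## Task

Take the eight-place tube rotor off the open mini centrifuge and stand it upright in its empty rest dish, letting it down gently. The rotor is bayonet-locked under the cross bar of the drive shaft: keep a light upward pull on the hub and turn it slowly anticlockwise (seen from above) until the slot finds the bar, then draw it straight up along the shaft and off its open top. Never force it against the bar or the shaft, and leave the other things on the bench where they are.

Things in the scene. Friction and masses are not known exactly. Their poses are not given: they have to be found in the camera images.
- rotor: the eight-place tube rotor, grey plastic, 120 to 210 g. Origin: centre of its underside, z up its axis. Base ring 60 mm wide and 7 mm high, flaring to a 96 mm rim at z = 22 mm. The hub is an upright eight-sided column 34 mm across flats, one pair of flats square to its x axis; it tops out at z = 60 mm and is gripped above the rim
- hub_top (a point): centre of the hub's top face, on the rotor, 60 mm above its origin, axes as the rotor. The hub has a keyhole bore through its full height: a 10 mm hole plus a straight slot, 5.8 mm wide and 25 mm long, along the rotor's x axis
- centrifuge: the mini centrifuge, cream box 196 x 166 mm, bolted down; deck at z = 78 mm, round bowl 126 mm wide; its clear lid stands open on its +x side, from 100 mm off the shaft, up to z = 235 mm. Origin: on the bench under the axis of the drive shaft, z up. Neither shaft nor bar may be pushed or pulled with the rotor by more than 25 N
- seat (a point): centre of the shoulder on the shaft on which the rotor's underside rests, 60 mm above the centrifuge's origin; axes as the centrifuge. The locked rotor can be raised 1 mm before its hub meets the bar; beyond that, as down on the seat and sideways beyond 1 mm of play, the parts are rigid and force rises by 10 N or more per mm of tool travel
- bar_mid (a point): middle of the steel cross bar, 4 mm square and 22 mm long, fixed through the shaft, 1 mm above the locked hub. Its direction is not given here (axes as the centrifuge): the slot comes in line with it, within about 5 degrees, after 10 to 86 degrees of anticlockwise turn, found by feel or seen from above. A brake holds the shaft; it drags round at 0.2 N m
- shaft_tip (a point): the open, rounded top of the upright steel shaft, 8 mm thick, 74 mm above the seat; the rotor's underside must rise above it
- dish: the rotor's rest dish, low round black dish 100 mm across, 14 mm high, bolted down. Origin: centre of its underside. Round recess 72 mm wide; its floor, where the rotor's underside comes to stand, is 8 mm above the origin, its rim 14 mm
- strip_rotor: bystander: the other rotor, a flat grey bar 100 x 60 x 12 mm for strip tubes with a round stub 38 mm high, near the dish; origin under its centre
- tube_rack: bystander: tube rack with capped tubes, 70 x 130 x 43 mm; origin under its centre
- tip_box: bystander: closed box of pipette tips, 87 x 124 x 73 mm; origin under its centre
- well_plate: bystander: white 96-well plate, 86 x 128 x 18 mm; origin under its centre
- pipette: bystander: micropipette lying on the bench, 240 mm long, 26 mm high; origin under its middle
- reagent_bottle: bystander: screw-cap bottle, 60 mm wide, 115 mm high; origin under its centre
- marker: bystander: marker pen lying on the bench, 115 mm long, 12 mm thick; origin under its middle

How it is judged (in metres and radians):
On the way, in this order (a step that is already met when the one before it is completed fails the run):
1. the rotor has been turned free and is sliding up the shaft: raised 10 to 70 mm off its seat, the shaft still in its bore (z of rotor in the frame of seat between 0.01 and 0.07 m and horizontal distance between rotor and seat below 0.008 m), for 0.2 s.
2. the rotor is clear of the shaft's open top (z of rotor in the frame of seat above 0.076 m), for 0.1 s.
At the end, for the whole second after the job is handed in: The rotor stands upright (within 5 degrees), at rest and released, its underside down in the recess of the rest dish (within 4 mm of the recess floor, centre within 10 mm); the bystanders are where they were (within 20 mm) (horizontal distance between rotor and dish below 0.01 m and z of rotor in the frame of dish below 0.012 m and angle between rotor's own z axis and vertical below 0.08 rad and linear speed of rotor below 0.02 m/s); the robot touches nothing.
It fails at once if the rotor is forced against the shaft, its bar or the centrifuge with more than 25 N (contact force between rotor and centrifuge above 25 N).
It fails at once if the rotor is dropped or thumped into the dish (more than 60 N) (contact force between rotor and dish above 60 N).
It fails at once if a bystander is moved more than 20 mm (distance of any of strip_rotor, tube_rack, tip_box, well_plate, pipette, reagent_bottle, marker from where it was at the start of the episode above 0.02 m).
It also fails if it takes over 67 s, if anything falls off the work surface, if the arm or the gripper's body presses on something with over 40 N, if the wrist force passes 120 N, or if a joint passes its speed limit or range.

## Robot

A 6-joint arm with a two-finger parallel gripper is mounted at the origin on the work surface. World frame = base frame: x ahead of the robot, y to its left, z up, the work surface at z = 0. Lengths are in mm, angles in degrees, forces in N, time in s.
With the tool pointing down it reaches from about 300 to 850 mm from the base axis. Payload 4.2 kg.
Tool frame: the origin (TCP) lies at the very end of the fingers, on their centre line; the grasp point (between the pads) lies 19 mm behind it; z points along the fingers, y is the line along which they close (so a half turn about z gives the same grasp; the last joint's range is limited). The gripper opens to 91 mm and grips with 3 to 60 N. Pads are 32 mm wide; open, the fingers measure 118 mm over their backs; the gripper's body (76 mm by 178 mm) begins 60 mm behind the grasp point.
Start: joints at [68.87, 18.312, 89.639, -0, 72.044, -1.146], TCP at [196.521, 540.391, 213.976] pointing down, gripper open.
Joint ranges: [-177.97, 177.97], [-48.28, 115.42], [12.27, 149.76], [-77.06, 257.06], [2.81, 150.46], [-146.56, 146.56]. Speed limits (degrees/s): [147.25, 147.25, 180, 180, 180, 180].

## Interface

Orientations are given as [roll, pitch, yaw] about the fixed x, y, z axes, in that order (R = Rz(yaw) Ry(pitch) Rx(roll)).
In Python, from rig import robot, optics, ticket gives the robot as it stands (robot), with the cameras (optics) and the job (ticket).
- The arm moves only by the tool step_hand, called as name(argument=value, ...), one argument or row to a line, values as JSON. Schema: {"type":"object","properties":{"ticks":{"type":"array","items":{"type":"array","items":{"type":"array","items":{"type":"number"},"minItems":5,"maxItems":5},"minItems":1,"maxItems":20},"minItems":1,"maxItems":1},"force":{"type":"number"},"only":{"type":"string"},"quiet":{"type":"boolean"},"lines":{"type":"string"}},"required":["ticks"],"additionalProperties":false}. ticks is a list that holds a single list of rows (three levels of brackets), with 1 to 20 rows, each of 5 numbers: the finger opening in mm, then dx, dy, dz in shares of the most that a row can go, 1 being 50 mm, then a turn about the tool's z in parts of the range, where 1.0 means 90 degrees; each row shifts and turns the commanded pose from where the row before left it, along the tool's axes as they then stand; what a row does not reach is not made up. A row lasts 1/10 s, in which the tool goes at most 50 mm and 8.59 degrees, less where a joint would pass 70% of its speed; a pose out of reach is approached as far as the arm can. The fingers move at their own pace and stop on an object; force is the grip in N (left out, the last holds). Time passes only in rows, so rows that do not move let the fingers close. The tool returns the time, the measured TCP pose, the force, the opening and the grip force at its end. only (a regular expression) keeps the lines of the reply that match it, lines (a string "A,B") keeps lines A to B, and quiet returns only ok. Shift and turn numbers lie between -1 and 1, and a call with a number outside is refused. Input that does not fit is refused with a message, and nothing moves.
- robot.read_state(): the state, without advancing time (a new reading comes with each control period).
- optics.read_camera(name): name is "side" or "top" or "wrist"; returns a dict with "pixels" (420x560x3 uint8, red, green, blue), "vertical_fov" (degrees; the focal length in pixels is half the picture's height over the tangent of half this angle, whatever the lens; pixels are square), "cx", "cy" (the principal point, pixels), "cam_to_world" (4x4, takes a point from camera to world coordinates); the wrist camera has in their place "mount" (4x4, takes a point from camera to tool coordinates, whose origin is the TCP and whose axes are the flange's). Camera axes: x right, y up, looking along -z (the intrinsics and any distortion apply to the point x, -y, -z); pixel columns grow to the right and rows downward; lengths in mm; the calibration is good to about 2 mm. A picture is of the moment at which its call begins: read the wrist's pose just before it. There is no depth.
- ticket.finish_job(): hands the job in; it is judged then, once.
The state is a dict: "time": time; "q": joint angles; "joint_velocities": joint speeds; "joint_torque": joint torques, N m; "tcp_pos": TCP position; "eef_rot": TCP orientation; "ft_force": force on the tool from outside, world axes, zero at the start; "ft_torque": the same for the moment, N m; "finger_gap": finger opening in mm; "gripper_force": force on a finger pad.
Only numpy, scipy, OpenCV 4.12 (cv2) and the standard library are available. Lean on these libraries where they do the work, as an engineer would, in place of code of your own. Each camera call takes 0.05 s, during which the arm holds its last target. There are 200 camera calls.

## Working session

There is one attempt and no reset: what is moved stays moved. The work goes in short steps, Python scripts to look and compute and a tool call to move; the robot and the scene stay as the last step left them, time stands still between calls to the robot, and variables do not carry over. Pictures are saved under pics/ and viewed, at most 10 in all, crops included, and the job is handed in when it is done.

```bash
ls; mkdir -p pics
```

Run:
```python
from rig import robot, optics, ticket
import cv2,numpy as np,json
s=robot.read_state();print({k:np.round(v,2).tolist() for k,v in s.items()})
for n in("top","side","wrist"):
    c=optics.read_camera(n);cv2.imwrite(f"pics/{n}0.png",c["pixels"][:,:,::-1])
    print(n,{k:np.round(v,4).tolist() for k,v in c.items() if k!="pixels"})
```

```text
pics
rig.py
{'time': 0.0, 'q': [68.87, 18.35, 89.71, -0.0, 72.04, -1.14], 'joint_velocities': [0.04, 0.02, 0.07, 0.09, -0.04, 0.02], 'joint_torque': [0.0, -41.25, -23.2, 0.07, 0.05, -0.0], 'tcp_pos': [196.33, 539.88, 213.13], 'eef_rot': [-179.9, -0.0, 160.01], 'ft_force': [0.42, -0.38, -0.05], 'ft_torque': [-0.01, 0.03, 0.0], 'gripper_force': 0.0, 'finger_gap': 91.12}
top {'vertical_fov': 48.1643, 'cx': 275.6104, 'cy': 210.0595, 'cam_to_world': [[-0.0059, 0.9918, -0.1274, 412.3135], [-1.0, -0.006, 0.0002, -1.9626], [-0.0006, 0.1274, 0.9919, 1206.2977], [0.0, 0.0, 0.0, 1.0]]}
side {'vertical_fov': 51.7036, 'cx': 278.8113, 'cy': 217.5596, 'cam_to_world': [[0.7457, 0.4248, -0.5133, -108.8747], [-0.6661, 0.4958, -0.5572, -738.1136], [0.0178, 0.7574, 0.6527, 985.6971], [0.0, 0.0, 0.0, 1.0]]}
wrist {'vertical_fov': 67.1635, 'cx': 278.1029, 'cy': 217.3103, 'mount': [[-0.001, 0.9603, 0.2788, 78.9002], [1.0, 0.0013, -0.0007, -0.3071], [-0.001, 0.2788, -0.9603, -169.506], [0.0, 0.0, 0.0, 1.0]]}
```

View pics/top0.png

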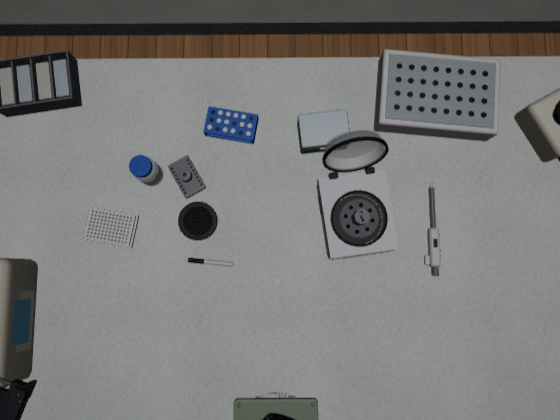

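View pics/side0.png

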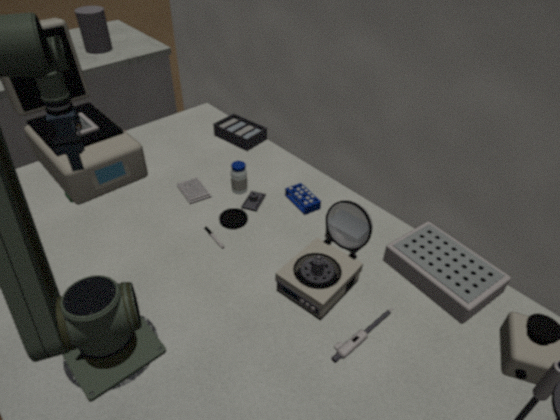

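View pics/wrist0.png

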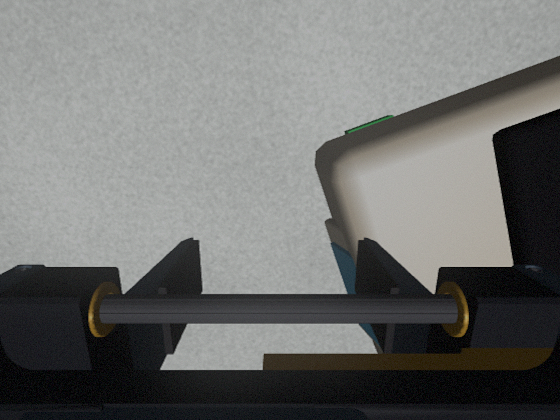

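Top view: centrifuge hub about (361,217), its lid towards +x (row 150), dish (198,221), strip rotor (186,176), marker (211,262), bottle (144,168). The side view shows the same layout, and the wrist view shows only the finger pads and a distant device.

Create h.py:
```python
from rig import robot, optics, ticket
import cv2,numpy as np
from scipy.spatial.transform import Rotation as R
def cam(n):
    T=None
    if n=="wrist":
        s=robot.read_state();T=np.eye(4);T[:3,:3]=R.from_euler("xyz",s["eef_rot"],degrees=True).as_matrix();T[:3,3]=s["tcp_pos"]
    c=optics.read_camera(n);c["T"]=T@np.array(c["mount"]) if n=="wrist" else np.array(c["cam_to_world"])
    c["f"]=210/np.tan(np.radians(c["vertical_fov"]/2));return c
def onz(c,px,z):
    p=np.atleast_2d(px).astype(float)
    d=np.c_[(p[:,0]-c["cx"])/c["f"],-(p[:,1]-c["cy"])/c["f"],-np.ones(len(p))]@c["T"][:3,:3].T
    o=c["T"][:3,3];return o+d*((z-o[2])/d[:,2])[:,None]
def proj(c,P):
    q=(np.atleast_2d(P)-c["T"][:3,3])@c["T"][:3,:3]
    return np.c_[c["cx"]+c["f"]*q[:,0]/-q[:,2],c["cy"]-c["f"]*q[:,1]/-q[:,2]]
```

Run:
```python
from h import *
c=cam("top")
g=cv2.cvtColor(c["pixels"],cv2.COLOR_RGB2GRAY)
for name,box,z,th in(("bowl",(320,180,400,255),78,75),("dish",(170,195,225,245),14,60)):
    x0,y0,x1,y1=box;m=(g[y0:y1,x0:x1]<th).astype(np.uint8)
    m=cv2.morphologyEx(m,cv2.MORPH_CLOSE,np.ones((5,5)))
    k=max(cv2.findContours(m,0,1)[0],key=cv2.contourArea).reshape(-1,2)+[x0,y0]
    P=onz(c,k,z)[:,:2].astype(np.float32);print(name,cv2.fitEllipse(P),np.ptp(P,0))
print("hub guess",onz(c,[361,217],120),"centrifuge corners",onz(c,[[319,180],[383,168],[397,248],[331,257]],78).round(0).tolist())
print("strip stub",onz(c,[187,174],38),"marker",onz(c,[[189,261],[234,264]],6).round(),"bottle",onz(c,[141,163],115))
```

```text
bowl ((537.1183471679688, -202.50247192382812), (133.2025909423828, 134.61648559570312), 10.812734603881836) [131.43399 133.62015]
dish ((539.7649536132812, 197.34689331054688), (94.86277770996094, 96.9355239868164), 148.4880828857422) [95.04178 97.07915]
hub guess [[ 534.3435321 -200.6913086  120.       ]] centrifuge corners [[631.0, -109.0, 78.0], [659.0, -266.0, 78.0], [464.0, -292.0, 78.0], [443.0, -134.0, 78.0]]
strip stub [[655.75500002 221.66390395  38.        ]] marker [[437. 219.   6.]
 [429. 104.   6.]] bottle [[666.95082812 316.55724666 115.        ]]
```

The manual's scale: shifts go in shares of 50 mm and turns go in shares of 90 degrees. Converting my numbers, -34.2 mm is -0.684, -33.7 mm is -0.674.

step_hand(
  ticks=[
    [[91, -0.674, -0.684, -0.03, 0], [91, -0.674, -0.684, -0.03, 0], [91, -0.674, -0.684, -0.03, 0], [91, -0.674, -0.684, -0.03, 0], [91, -0.674, -0.684, -0.03, 0], [91, -0.674, -0.684, -0.03, 0], [91, -0.674, -0.684, -0.03, 0], [91, -0.674, -0.684, -0.03, 0], [91, -0.674, -0.684, -0.03, 0], [91, -0.674, -0.684, -0.03, 0], [91, -0.674, -0.684, -0.03, 0], [91, -0.674, -0.684, -0.03, 0], [91, -0.674, -0.684, -0.03, 0], [91, -0.674, -0.684, -0.03, 0], [91, -0.674, -0.684, -0.03, 0], [91, -0.674, -0.684, -0.03, 0], [91, -0.674, -0.684, -0.03, 0], [91, 0, 0, 0, 0], [91, 0, 0, 0, 0]],
  ],
)

```text
time: 2.1
tcp_pos: [535.9, -202.3, 238.6]
eef_rot: [180.0, -0.1, 159.9]
ft_force: [0.0, 0.5, 1.1]
finger_gap: 91.0
gripper_force: 0.0
```

Run:
```python
from h import *
c=cam("wrist");s=robot.read_state();print(s["q"],s["tcp_pos"],s["eef_rot"])
np.savez("w1.npz",**{k:v for k,v in c.items() if v is not None});cv2.imwrite("pics/w1.png",c["pixels"][:,:,::-1])
print(proj(c,[[537,-202,120],[537,-202,134]]))
```

```text
[-2.17730925e+01  1.72973979e+01  8.74913274e+01  3.66994164e-02
  7.53142860e+01 -9.17714444e+01] [ 535.63971342 -201.34147748  238.86727973] [ 1.79961349e+02 -1.01868124e-01  1.59989051e+02]
[[278.84479776 213.61637034]
 [278.90519693 217.73768809]]
```

View pics/w1.png

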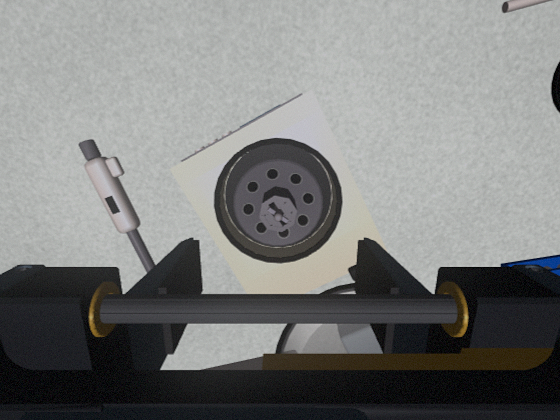

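Wrist view: the bowl is at (278,200) and the hub top at about (278,214), close to my prediction. I'll enlarge the hub to read the slot and bar.

Run:
```python
import cv2
im=cv2.imread("pics/w1.png")[180:250,235:320]
im=cv2.convertScaleAbs(im,alpha=1.6,beta=10)
cv2.imwrite("pics/w1c.png",cv2.resize(im,None,fx=8,fy=8,interpolation=cv2.INTER_CUBIC))
```

```text
(no output)
```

View pics/w1c.png

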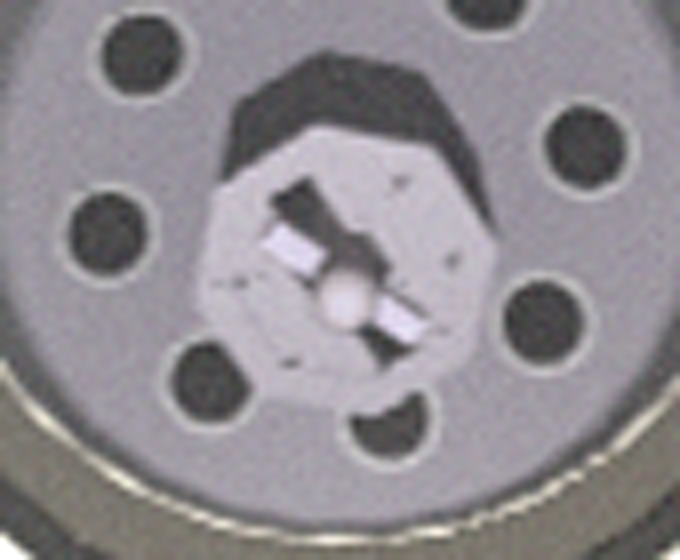

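Crop: the bar runs from (290,247) to (402,318) and the slot from (297,195) to (388,358). The hub octagon is clear. The slot is about 30° short of the bar, anticlockwise.

Run:
```python
from h import *
c=dict(np.load("w1.npz"))
f=lambda p:np.array(p)/8+[235,180]-0.44
ang=lambda P:np.degrees(np.arctan2(*(P[1]-P[0])[1::-1]))%180
B=onz(c,f([[290,247],[402,318]]),125);S=onz(c,f([[297,195],[388,358]]),120)
V=onz(c,f([[320,127],[440,145],[497,240],[480,345],[200,285],[218,188]]),120)
print("bar",ang(B),B.mean(0),np.linalg.norm(B[1]-B[0]));print("slot",ang(S),S.mean(0),np.linalg.norm(S[1]-S[0]))
cen=cv2.minEnclosingCircle(V[:,:2].astype(np.float32));print("hub",cen)
a=np.degrees(np.arctan2(*(V[:,:2]-cen[0]).T[::-1]));print("vertex dir",a,a%45)
print("tip",onz(c,f([[345,298]]),134))
```

```text
bar 36.46920031267443 [ 536.53046648 -202.84528828  125.        ] 15.587145417358524
slot 8.093853440254163 [ 537.09027532 -203.46268784  120.        ] 22.703568574932003
hub ((536.2298583984375, -202.2335205078125), 18.21375846862793)
vertex dir [ 171.58816234  124.50831051   80.69659518   37.98538244 -103.17538596
 -142.01480893] [36.58816234 34.50831051 35.69659518 37.98538244 31.82461404 37.98519107]
tip [[ 535.8023989  -202.73342702  134.        ]]
```

Scaled: 30 mm is 0.6, 20 mm is 0.4, 7.25 degrees is 0.0806.

step_hand(
  ticks=[
    [[91, -0.02, -0.012, 0, 0], [91, 0, 0, 0.2, 0.0806], [91, 0, 0, 0.4, 0.0806], [91, 0, 0, 0.6, 0], [91, 0, 0, 0.6, 0], [91, 0, 0, 0, 0], [91, 0, 0, 0, 0]],
  ],
)

```text
time: 2.85
tcp_pos: [537.0, -201.8, 150.1]
eef_rot: [180.0, 0.0, 145.6]
ft_force: [0.4, -0.2, 0.2]
finger_gap: 90.9
gripper_force: 0.0
```

Run:
```python
from h import *
P=np.mean([np.r_[robot.read_state()["tcp_pos"],robot.read_state()["eef_rot"]] for i in range(3)],0);print(P)
c=cam("wrist");np.savez("w2.npz",**{k:v for k,v in c.items() if v is not None})
p=proj(c,[[536.7,-202.8,120]])[0];print(p,proj(c,[robot.read_state()["tcp_pos"]]))
x,y=int(p[0]),int(p[1]);print(x,y)
im=c["pixels"][y-70:y+70,x-100:x+100,::-1];cv2.imwrite("pics/w2.png",cv2.resize(cv2.convertScaleAbs(im,alpha=1.5,beta=10),None,fx=4,fy=4,interpolation=cv2.INTER_CUBIC))
```

```text
[ 5.37020746e+02 -2.01834547e+02  1.50147377e+02  1.79991241e+02
  4.12158648e-03  1.45592191e+02]
[276.9054794  247.42379116] [[278.50602054 268.20044524]]
276 247
```

View pics/w2.png

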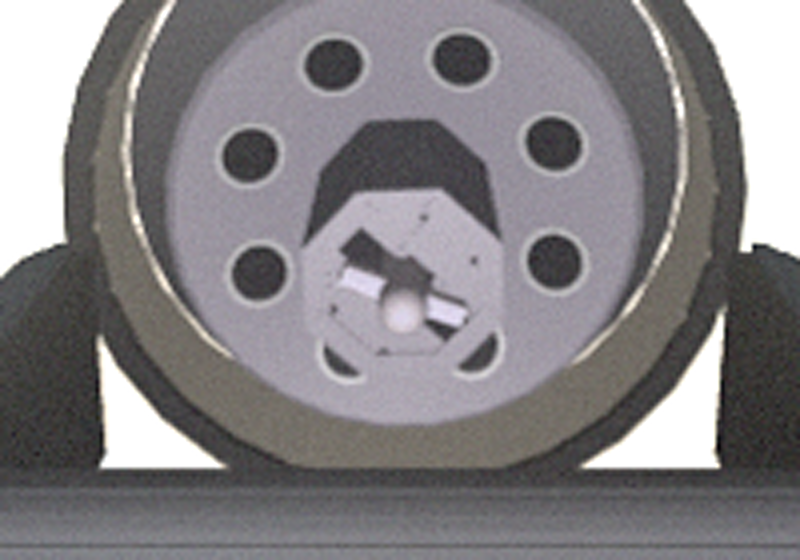

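Closer view: the hub octagon is centred at crop (402,271), i.e. image (276.4,244.9), and lies within 2° of the jaws. It sits about +1 mm in x and −1.3 mm in y from the tool axis. I'll correct, descend and close softly.

Scaled: 20 mm is 0.4, -1.3 mm is -0.026, -2 degrees is -0.0222.

step_hand(
  ticks=[
    [[91, 0.02, -0.026, 0, -0.0222], [91, 0, 0, 0.4, 0], [80, 0, 0, 0.4, 0], [70, 0, 0, 0.24, 0], [60, 0, 0, 0.12, 0], [50, 0, 0, 0.06, 0], [40, 0, 0, 0, 0], [37, 0, 0, 0, 0], [37, 0, 0, 0, 0], [37, 0, 0, 0, 0]],
  ],
  force=5,
)

```text
time: 3.9
tcp_pos: [535.7, -203.3, 88.9]
eef_rot: [180.0, 0.0, 147.5]
ft_force: [0.4, -0.3, 0.7]
finger_gap: 37.0
gripper_force: 0.0
```

step_hand(
  ticks=[
    [[30, 0, 0, 0, 0], [30, 0, 0, 0, 0], [30, 0, 0, 0, 0], [30, 0, 0, 0, 0]],
  ],
  force=5,
)

```text
time: 4.3
tcp_pos: [535.7, -203.1, 88.7]
eef_rot: [180.0, 0.0, 147.5]
ft_force: [0.5, 1.3, 1.7]
finger_gap: 34.1
gripper_force: 5.0
```

```bash
python3 -c "
from h import *
s=robot.read_state();print(s['ft_force'],s['ft_torque'],s['tcp_pos'])"
```

```text
[0.45837217 1.27233771 1.67142547] [ 0.21152364 -0.09139545 -0.01776532] [ 535.69604552 -203.13999901   88.68166736]
```

step_hand(
  ticks=[
    [[30, 0, 0, 0, 0], [30, 0, 0, 0, 0], [30, 0, 0, 0, 0]],
  ],
  force=30,
)

```text
time: 4.6
tcp_pos: [535.7, -203.2, 88.6]
eef_rot: [180.0, 0.0, 147.5]
ft_force: [0.9, 1.3, 3.0]
finger_gap: 33.6
gripper_force: 30.0
```

step_hand(
  ticks=[
    [[30, 0, 0, -0.01, 0], [30, 0, 0, -0.01, 0], [30, 0, 0, 0, 0], [30, 0, 0, 0, 0]],
  ],
)

```text
time: 5.0
tcp_pos: [534.9, -203.1, 88.9]
eef_rot: [-180.0, -0.1, 147.5]
ft_force: [-0.3, 0.6, -2.1]
finger_gap: 34.0
gripper_force: 30.0
```

Scaled: -0.3 mm is -0.006.

step_hand(
  ticks=[
    [[30, 0, 0, -0.006, 0], [30, 0, 0, 0, 0], [30, 0, 0, 0, 0]],
  ],
)

```text
time: 5.3
tcp_pos: [535.3, -203.3, 89.7]
eef_rot: [-180.0, -0.0, 147.5]
ft_force: [0.1, -0.7, -0.4]
finger_gap: 34.0
gripper_force: 30.0
```

step_hand(
  ticks=[
    [[30, 0, 0, -0.004, 0], [30, 0, 0, 0, 0], [30, 0, 0, 0, 0]],
  ],
)

```text
time: 5.6
tcp_pos: [535.4, -203.2, 89.9]
eef_rot: [180.0, -0.0, 147.5]
ft_force: [0.2, -0.3, -2.6]
finger_gap: 33.9
gripper_force: 30.0
```

Scaled: -0.3 mm is -0.006, -2 degrees is -0.0222.

step_hand(
  ticks=[
    [[30, 0, 0, -0.006, -0.0222], [30, 0, 0, 0, -0.0222], [30, 0, 0, 0, -0.0222], [30, 0, 0, 0, -0.0222], [30, 0, 0, 0, -0.0222], [30, 0, 0, 0, -0.0222], [30, 0, 0, 0, 0], [30, 0, 0, 0, 0]],
  ],
)

```text
time: 6.4
tcp_pos: [535.4, -203.2, 90.2]
eef_rot: [180.0, 0.0, 159.5]
ft_force: [0.1, -0.1, -0.9]
finger_gap: 33.8
gripper_force: 30.0
```

step_hand(
  ticks=[
    [[30, 0, 0, 0, -0.0222], [30, 0, 0, 0, -0.0222], [30, 0, 0, 0, -0.0222], [30, 0, 0, 0, 0], [30, 0, 0, 0, 0]],
  ],
)

```text
time: 6.9
tcp_pos: [535.4, -203.2, 90.2]
eef_rot: [180.0, -0.0, 165.5]
ft_force: [0.3, 0.2, -1.5]
finger_gap: 33.5
gripper_force: 30.0
```

Scaled: -0.3 mm is -0.006.

step_hand(
  ticks=[
    [[30, 0, 0, -0.006, 0], [30, 0, 0, 0, 0], [30, 0, 0, 0, 0]],
  ],
)

```text
time: 7.2
tcp_pos: [535.4, -203.2, 90.5]
eef_rot: [180.0, 0.0, 165.5]
ft_force: [0.7, 0.3, -2.0]
finger_gap: 33.9
gripper_force: 30.0
```

step_hand(
  ticks=[
    [[30, 0, 0, -0.006, -0.0111], [30, 0, 0, 0, -0.0111], [30, 0, 0, 0, 0], [30, 0, 0, 0, 0]],
  ],
)

```text
time: 7.6
tcp_pos: [535.4, -203.2, 90.8]
eef_rot: [180.0, 0.0, 167.5]
ft_force: [-0.1, -0.5, -1.0]
finger_gap: 34.2
gripper_force: 30.0
```

Scaled: -0.4 mm is -0.008.

step_hand(
  ticks=[
    [[30, 0, 0, -0.008, 0], [30, 0, 0, 0, 0], [30, 0, 0, 0, 0]],
  ],
)

```text
time: 7.9
tcp_pos: [535.4, -203.2, 91.2]
eef_rot: [180.0, 0.0, 167.5]
ft_force: [0.6, 0.3, -1.3]
finger_gap: 33.7
gripper_force: 30.0
```

step_hand(
  ticks=[
    [[30, 0, 0, -0.008, 0], [30, 0, 0, 0, 0], [30, 0, 0, 0, 0]],
  ],
)

```text
time: 8.2
tcp_pos: [535.4, -203.2, 91.6]
eef_rot: [180.0, 0.0, 167.5]
ft_force: [-0.9, 0.1, -0.4]
finger_gap: 33.9
gripper_force: 30.0
```

Run:
```python
from h import *
c=cam("wrist");p=proj(c,[[535.4,-203.2,121]])[0];x,y=int(p[0]),int(p[1]);print(p,robot.read_state()["ft_force"],robot.read_state()["ft_torque"])
im=c["pixels"][y-60:y+60,x-80:x+80,::-1];cv2.imwrite("pics/w3.png",cv2.resize(cv2.convertScaleAbs(im,alpha=1.5,beta=10),None,fx=5,fy=5,interpolation=cv2.INTER_CUBIC))
```

```text
[278.58267359 291.47859989] [-0.23728163  0.25392875 -0.89036411] [ 0.01230634 -0.00934463  0.00205075]
```

View pics/w3.png

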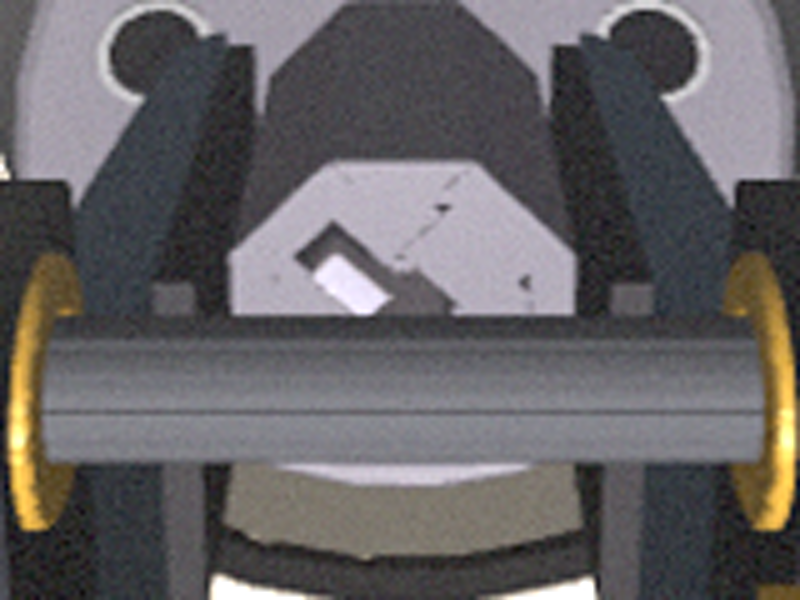

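The bar now lies parallel over the slot: bar edge from (325,270) to (380,310), slot edge from (335,222) to (400,272). I'll add a small turn and lift gently while checking the force.

Scaled: -0.4 mm is -0.008, -1 degrees is -0.0111.

step_hand(
  ticks=[
    [[30, 0, 0, 0, -0.0111], [30, 0, 0, -0.008, 0], [30, 0, 0, -0.008, 0], [30, 0, 0, 0, 0], [30, 0, 0, 0, 0]],
  ],
)

```text
time: 8.75
tcp_pos: [535.4, -203.2, 92.5]
eef_rot: [180.0, 0.0, 168.5]
ft_force: [0.5, 0.1, -1.9]
finger_gap: 33.8
gripper_force: 30.0
```

step_hand(
  ticks=[
    [[30, 0, 0, -0.01, 0], [30, 0, 0, -0.01, 0], [30, 0, 0, 0, 0], [30, 0, 0, 0, 0]],
  ],
)

```text
time: 9.15
tcp_pos: [535.4, -203.2, 93.4]
eef_rot: [180.0, 0.0, 168.5]
ft_force: [-1.1, 0.5, -1.6]
finger_gap: 33.6
gripper_force: 30.0
```

```bash
python3 -c "
from h import *
s=robot.read_state();print(s['ft_force'],s['ft_torque'])"
```

```text
[-1.08833025  0.54534023 -1.64213704] [ 0.0640551  -0.03893415  0.0081137 ]
```

Scaled: -1 mm is -0.02.

step_hand(
  ticks=[
    [[30, 0, 0, -0.02, 0], [30, 0, 0, -0.02, 0], [30, 0, 0, -0.02, 0], [30, 0, 0, -0.02, 0], [30, 0, 0, 0, 0], [30, 0, 0, 0, 0]],
  ],
)

```text
time: 9.75
tcp_pos: [535.4, -203.2, 97.5]
eef_rot: [180.0, 0.0, 168.5]
ft_force: [0.1, 0.8, -1.5]
finger_gap: 33.8
gripper_force: 30.0
```

```bash
python3 -c "
from h import *
s=robot.read_state();print(s['ft_force'],s['ft_torque'])"
```

```text
[ 0.10750071  0.76472022 -1.46484647] [ 0.0388708  -0.01069783 -0.01380998]
```

step_hand(
  ticks=[
    [[30, 0, 0, -0.03, 0], [30, 0, 0, -0.03, 0], [30, 0, 0, -0.03, 0], [30, 0, 0, -0.03, 0], [30, 0, 0, -0.03, 0], [30, 0, 0, 0, 0], [30, 0, 0, 0, 0]],
  ],
)

```text
time: 10.45
tcp_pos: [535.4, -203.2, 104.9]
eef_rot: [180.0, 0.0, 168.5]
ft_force: [0.6, 0.9, -1.3]
finger_gap: 33.8
gripper_force: 30.0
```

```bash
python3 -c "
from h import *
s=robot.read_state();print(s['ft_force'],s['ft_torque'])"
```

```text
[ 0.640633    0.88795034 -1.30697753] [0.00463404 0.04296127 0.08656245]
```

Scaled: -3 mm is -0.06, -2 mm is -0.04.

step_hand(
  ticks=[
    [[30, 0, 0, -0.04, 0], [30, 0, 0, -0.06, 0], [30, 0, 0, -0.06, 0], [30, 0, 0, -0.06, 0], [30, 0, 0, -0.06, 0], [30, 0, 0, 0, 0]],
  ],
)

```text
time: 11.05
tcp_pos: [535.8, -203.3, 119.5]
eef_rot: [-180.0, 0.1, 168.5]
ft_force: [-0.5, 0.3, -1.0]
finger_gap: 33.5
gripper_force: 30.0
```

```bash
python3 -c "
from h import *
s=robot.read_state();print(s['ft_force'],s['ft_torque'])"
```

```text
[-0.5275751   0.31261709 -1.00934585] [ 0.05585981 -0.02689003 -0.01019999]
```

step_hand(
  ticks=[
    [[30, 0, 0, -0.06, 0], [30, 0, 0, -0.06, 0], [30, 0, 0, -0.06, 0], [30, 0, 0, -0.06, 0], [30, 0, 0, -0.06, 0], [30, 0, 0, -0.06, 0], [30, 0, 0, -0.06, 0], [30, 0, 0, -0.06, 0], [30, 0, 0, -0.06, 0], [30, 0, 0, 0, 0]],
  ],
)

```text
time: 12.05
tcp_pos: [535.7, -203.3, 146.4]
eef_rot: [-180.0, 0.1, 168.5]
ft_force: [0.2, -0.1, -2.5]
finger_gap: 33.8
gripper_force: 30.0
```

```bash
python3 -c "
from h import *
s=robot.read_state();print(s['ft_force'],s['ft_torque'])"
```

```text
[ 0.20984583 -0.1335335  -2.50697307] [ 0.0131467   0.04509797 -0.0241569 ]
```

Scaled: -20 mm is -0.4, -15 mm is -0.3.

step_hand(
  ticks=[
    [[30, 0, 0, -0.06, 0], [30, 0, 0, -0.06, 0], [30, 0, 0, -0.06, 0], [30, 0, 0, -0.06, 0], [30, 0, 0, -0.06, 0], [30, 0, 0, -0.06, 0], [30, 0, 0, -0.06, 0], [30, 0, 0, -0.1, 0], [30, 0, 0, -0.2, 0], [30, 0, 0, -0.3, 0], [30, 0, 0, -0.4, 0], [30, 0, 0, 0, 0], [30, 0, 0, 0, 0]],
  ],
)

```text
time: 13.35
tcp_pos: [535.5, -203.2, 217.2]
eef_rot: [-180.0, 0.1, 168.5]
ft_force: [-0.0, -0.5, -0.5]
finger_gap: 33.6
gripper_force: 30.0
```

Run:
```python
from h import *
s=robot.read_state();print(s["tcp_pos"],s["eef_rot"],s["ft_force"],s["q"])
c=cam("side");cv2.imwrite("pics/s2.png",cv2.resize(c["pixels"][120:360,160:480,::-1],None,fx=2,fy=2))
```

```text
[ 535.46864012 -203.22885725  217.24747688] [-1.79996010e+02  5.25788938e-02  1.68514869e+02] [-0.03741836 -0.45575103 -0.4713314 ] [-2.19372954e+01  1.79658649e+01  8.96673697e+01  5.89380711e-03
  7.23143353e+01 -1.00453951e+02]
```

View pics/s2.png

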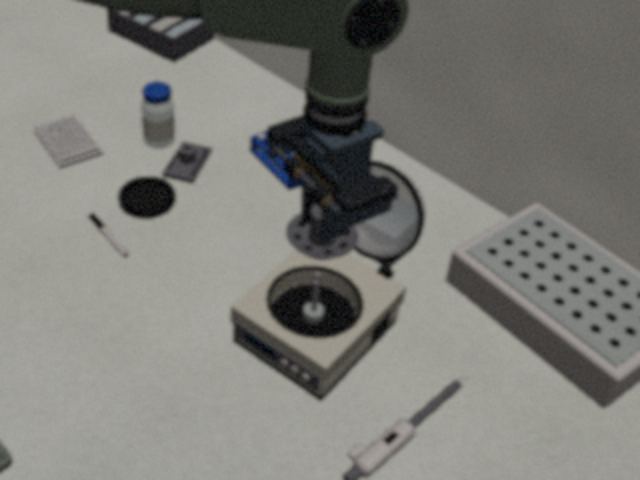

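The rotor is clear of the shaft in the side view, hanging level at crop (322,238) with the empty shaft at (314,300). I'll move halfway and measure the dish with the wrist camera.

Scaled: 39 mm is 0.78, 20 mm is 0.4.

step_hand(
  ticks=[
    [[30, 0.08, 0.4, 0, 0], [30, 0.152, 0.78, 0, 0], [30, 0.152, 0.78, 0, 0], [30, 0.152, 0.78, 0, 0], [30, 0.152, 0.78, 0, 0], [30, 0.08, 0.4, 0, 0], [30, 0, 0, 0, 0], [30, 0, 0, 0, 0], [30, 0, 0, 0, 0]],
  ],
)

```text
time: 14.3
tcp_pos: [536.6, -4.4, 216.4]
eef_rot: [-180.0, -0.1, 168.5]
ft_force: [-0.3, 0.5, -2.2]
finger_gap: 34.3
gripper_force: 30.0
```

Run:
```python
from h import *
c=cam("wrist");p=proj(c,[[539,197,14]])[0];print(p)
g=cv2.cvtColor(c["pixels"],cv2.COLOR_RGB2GRAY);x,y=p.astype(int)
x0,y0,x1,y1=max(x-65,0),max(y-65,0),x+65,y+65
m=(g[y0:y1,x0:x1]<80).astype(np.uint8);m=cv2.morphologyEx(m,cv2.MORPH_CLOSE,np.ones((5,5)))
n,l,st,ce=cv2.connectedComponentsWithStats(m);print(st,x0,y0)
k=max(cv2.findContours(m,0,1)[0],key=cv2.contourArea).reshape(-1,2)+[x0,y0]
P=onz(c,k,10)[:,:2].astype(np.float32);print(cv2.minEnclosingCircle(P),cv2.fitEllipse(P))
cv2.imwrite("pics/w4.png",c["pixels"][:,:,::-1]);s=robot.read_state();print(s["tcp_pos"])
```

```text
[447.9145622  162.09771759]
[[    0     0   130   130 10879]
 [   20    23    88    84  5832]
 [   59   107    33    23   123]
 [   92   117    14    13    66]] 382 97
((540.7332153320312, 195.61534118652344), 51.6248664855957) ((540.2453002929688, 196.0436553955078), (97.5710220336914, 102.52405548095703), 157.73133850097656)
[536.64529805  -4.53431456 216.51810244]
```

View pics/w4.png

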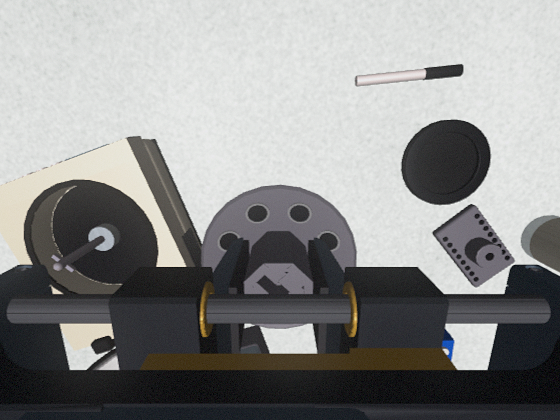

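The wrist view shows the dish centred at (447,162). The fitted diameter is about 100 mm, as specified. The rotor is held level and the route is clear.

Scaled: 39.6 mm is 0.792, 35 mm is 0.7.

step_hand(
  ticks=[
    [[30, 0.08, 0.4, 0, 0], [30, 0.15, 0.792, 0, 0], [30, 0.15, 0.792, 0, 0], [30, 0.15, 0.792, 0, 0], [30, 0.148, 0.792, 0, 0], [30, 0.06, 0.384, 0, 0], [30, 0, 0, 0.4, 0], [30, 0, 0, 0.7, 0], [30, 0, 0, 0.7, 0], [30, 0, 0, 0.7, 0], [30, 0, 0, 0.5, 0], [30, 0, 0, 0.24, 0], [30, 0, 0, 0.08, 0], [30, 0, 0, 0, 0], [30, 0, 0, 0, 0]],
  ],
)

```text
time: 15.85
tcp_pos: [541.2, 197.7, 52.3]
eef_rot: [179.9, 0.1, 168.5]
ft_force: [-0.2, -0.3, -0.8]
finger_gap: 33.6
gripper_force: 30.0
```

Scaled: 3 mm is 0.06, 2 mm is 0.04.

step_hand(
  ticks=[
    [[30, 0.012, -0.016, 0.06, 0], [30, 0, 0, 0.06, 0], [30, 0, 0, 0.06, 0], [30, 0, 0, 0.04, 0], [30, 0, 0, 0, 0], [30, 0, 0, 0, 0]],
  ],
)

```text
time: 16.45
tcp_pos: [539.2, 196.9, 39.9]
eef_rot: [180.0, -0.0, 168.5]
ft_force: [0.5, -0.6, -1.3]
finger_gap: 33.9
gripper_force: 30.0
```

step_hand(
  ticks=[
    [[30, 0, 0, 0.02, 0], [30, 0, 0, 0.02, 0], [30, 0, 0, 0.02, 0], [30, 0, 0, 0, 0], [30, 0, 0, 0, 0]],
  ],
)

```text
time: 16.95
tcp_pos: [539.2, 196.9, 36.9]
eef_rot: [180.0, -0.0, 168.5]
ft_force: [0.5, -0.1, -1.1]
finger_gap: 34.0
gripper_force: 30.0
```

```bash
python3 -c "
from h import *
s=robot.read_state();print(s['ft_force'],s['tcp_pos'])"
```

```text
[ 0.54633869 -0.11192214 -1.09236107] [539.17863505 196.87350529  36.93434121]
```

Scaled: 0.5 mm is 0.01.

step_hand(
  ticks=[
    [[30, 0, 0, 0.01, 0], [30, 0, 0, 0, 0], [30, 0, 0, 0, 0]],
  ],
)

```text
time: 17.25
tcp_pos: [539.3, 196.9, 36.8]
eef_rot: [180.0, 0.0, 168.5]
ft_force: [-0.6, -0.5, 1.7]
finger_gap: 33.8
gripper_force: 30.0
```

step_hand(
  ticks=[
    [[30, 0, 0, 0.008, 0], [30, 0, 0, 0, 0], [30, 0, 0, 0, 0]],
  ],
)

```text
time: 17.55
tcp_pos: [539.3, 196.9, 36.7]
eef_rot: [180.0, 0.0, 168.5]
ft_force: [-2.2, -1.0, 6.1]
finger_gap: 34.1
gripper_force: 30.0
```

step_hand(
  ticks=[
    [[30, 0, 0, 0.008, 0], [30, 0, 0, 0, 0], [30, 0, 0, 0, 0]],
  ],
)

```text
time: 17.85
tcp_pos: [539.3, 196.9, 36.7]
eef_rot: [180.0, 0.0, 168.5]
ft_force: [-2.2, 0.5, 6.3]
finger_gap: 33.9
gripper_force: 30.0
```

Contact is at the expected floor height (underside about 8 mm). Releasing and retreating.

Scaled: -0.5 mm is -0.01.

step_hand(
  ticks=[
    [[30, 0, 0, -0.01, 0], [36, 0, 0, 0, 0], [40, 0, 0, 0, 0], [50, 0, 0, 0, 0], [60, 0, 0, 0, 0], [60, 0, 0, 0, 0], [60, 0, 0, 0, 0]],
  ],
)

```text
time: 18.55
tcp_pos: [539.2, 196.8, 36.1]
eef_rot: [180.0, -0.0, 168.5]
ft_force: [0.2, 0.0, -0.2]
finger_gap: 59.4
gripper_force: 0.0
```

step_hand(
  ticks=[
    [[60, 0, 0, -0.06, 0], [60, 0, 0, -0.2, 0], [60, 0, 0, -0.5, 0], [60, 0, 0, -0.7, 0], [60, 0, 0, -0.7, 0], [60, 0, 0, -0.7, 0], [60, 0, 0, -0.7, 0], [60, 0, 0, -0.4, 0], [60, 0, 0, 0, 0], [60, 0, 0, 0, 0]],
  ],
)

```text
time: 19.55
tcp_pos: [538.9, 196.7, 234.3]
eef_rot: [180.0, 0.0, 168.5]
ft_force: [-0.2, 0.2, -0.8]
finger_gap: 60.2
gripper_force: 0.0
```

Run:
```python
from h import *
c=cam("wrist");cv2.imwrite("pics/w5.png",c["pixels"][:,:,::-1])
print(proj(c,[[539.5,196.7,68]]))
```

```text
[[278.1936588  201.39758604]]
```

View pics/w5.png

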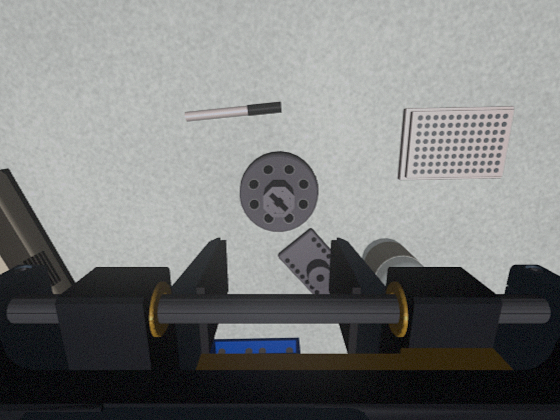

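The rotor stands upright and centred in the dish, with its hub at (278,202) as predicted. The marker, strip rotor and plate in view look undisturbed, and the gripper is clear.

```bash
python3 -c "
from rig import robot, optics, ticket
print(ticket.finish_job())"
```

```text
the job is handed in; nothing more can be done
None
```

The rotor came off the shaft after about 21° of anticlockwise turn and now stands upright in its rest dish, let down gently with only a few newtons of contact; the job was handed in just after 19.6 s, but no verdict was returned.

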